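# Count along the rack and push the dark box into the third gap

### The job

Starting at the end of the wooden rack that carries the brass knob, count along its steel front rail: run (or tap) a fingertip along the top of the rail, touching it over the first, the second and the third gap in turn, and touch it over no gap beyond the third. Then push the dark wooden box that lies in front of the rack along the board into that third gap, end first under the rail, fully home against the back wall, and move clear. Only push the box, never lift or tip it, and leave the other things where they are.

Things in the scene. Friction and masses are not known exactly. Their poses are not given: they have to be found in the camera images.
- riser: Fixed wooden riser, 300 (x) by 302 mm, a small raised work board on the bench; its flat top, on which rack and box stand, is 38 mm above the bench. Origin on the bench under its middle; x away from the robot. It does not vary. A lamp on a jointed arm, up to 0.4 m high, stands to the right of it (y -0.3 to -0.7 m): pass over it.
- rack: Fixed wooden rack on the riser, no floor, 246 mm wide (y), four gaps 54 mm wide at pitch 60 mm: centres at y = +90, +30, -30, -90 mm. Origin on the riser's top, mid width; x points into the gaps (away from the robot within 0.12 rad), y left along the rail. Dividers 6 mm thick, 40 high; rounded fronts at x = -40 mm, inner face of back wall (8 thick, 56 high) at x = +22 mm.
- brass_knob: Fixed brass knob, 15 mm across, 22 mm high, on top of one end of the rack's back wall: marks the end from which the gaps are counted. It is at the left (rack y = +120 mm) or the right end (y = -120 mm); origin at its foot, x = +26 mm, 56 mm above the riser.
- black_knob: The like knob in black, on the other end.
- rail_1: Steel front rail over gap 1 from the rack's left (+y) end, whichever knob is there: 12 (x) by 58 (y) by 6 mm thick, rigid. Origin mid underside, 40 mm above the riser (its top 46 mm), at x = -23, y = 90 mm in the rack's frame, axes as the rack's. The four lengths form one straight, level rail.
- rail_2: Steel front rail over gap 2 from the rack's left (+y) end, whichever knob is there: 12 (x) by 58 (y) by 6 mm thick, rigid. Origin mid underside, 40 mm above the riser (its top 46 mm), at x = -23, y = 30 mm in the rack's frame, axes as the rack's. The four lengths form one straight, level rail.
- rail_3: Steel front rail over gap 3 from the rack's left (+y) end, whichever knob is there: 12 (x) by 58 (y) by 6 mm thick, rigid. Origin mid underside, 40 mm above the riser (its top 46 mm), at x = -23, y = -30 mm in the rack's frame, axes as the rack's. The four lengths form one straight, level rail.
- rail_4: Steel front rail over gap 4 from the rack's left (+y) end, whichever knob is there: 12 (x) by 58 (y) by 6 mm thick, rigid. Origin mid underside, 40 mm above the riser (its top 46 mm), at x = -23, y = -90 mm in the rack's frame, axes as the rack's. The four lengths form one straight, level rail.
- dark_box: Loose dark brown wooden box, 45 (x) by 75 (y, long) by 26 mm high, 0.11 to 0.23 kg, lying in front of the rack, a short end (its +y end) within 0.3 rad of facing into it. Origin: centre of its underside, z up. It passes 14 mm under the rail with 9 mm of play in a gap; when home its rear end stands 13 mm out of the dividers' fronts.
- pot: Small round pot with a white lid, 45 mm across, 25 mm high, loose, standing in gap 1 or 4 of the rack; origin at the centre of its underside. To be left where it is.
- eye_loupe: Black eye loupe, 38 mm across, 32 mm high, loose, standing in gap 4 or 1 of the rack; origin at the centre of its underside. To be left where it is.
- cream_tin: Cream tin, 59x82x31 mm, loose, left of the work; origin at the centre of its underside. To be left where it is.
- ring_dish: Round dish of rings, 50 mm across, 13 mm high, loose, left of the work; origin at the centre of its underside. To be left where it is.
- red_pliers: Red handled pliers, 53x102x12 mm, loose, right of the work; origin at the centre of its underside. To be left where it is.
- blue_tin: Blue tin, 73x112x28 mm, loose, right of the rack; origin at the centre of its underside. To be left where it is.
Not all that is in view belongs to the job. Leave any green or orange look-alike of the dark_box alone.

How it is judged:
On the way, in this order (a step that is already met when the one before it is completed fails the run):
1. with the box still in front of the rack, a finger touches the rail over the first gap from the brass knob's end (x of dark_box in the frame of rack below -0.078 m and ((y of brass_knob in the frame of rack above 0 m and contact force between the fingers and rail_1 above 0.3 N) or (y of brass_knob in the frame of rack below 0 m and contact force between the fingers and rail_4 above 0.3 N))).
2. with the box still in front of the rack, a finger touches the rail over the second gap from the brass knob's end (x of dark_box in the frame of rack below -0.078 m and ((y of brass_knob in the frame of rack above 0 m and contact force between the fingers and rail_2 above 0.3 N) or (y of brass_knob in the frame of rack below 0 m and contact force between the fingers and rail_3 above 0.3 N))).
3. with the box still in front of the rack, a finger touches the rail over the third gap from the brass knob's end (x of dark_box in the frame of rack below -0.078 m and ((y of brass_knob in the frame of rack above 0 m and contact force between the fingers and rail_3 above 0.3 N) or (y of brass_knob in the frame of rack below 0 m and contact force between the fingers and rail_2 above 0.3 N))).
4. the box is in the third gap, fully home (x of dark_box in the frame of rack between -0.0215 and -0.01 m and ((y of brass_knob in the frame of rack below 0 m and y of dark_box in the frame of rack between 0.02 and 0.04 m) or (y of brass_knob in the frame of rack above 0 m and y of dark_box in the frame of rack between -0.04 and -0.02 m)) and angle between the y axis of dark_box and the x axis of rack, either way round below 0.17 rad and angle between dark_box's own z axis and vertical below 0.06 rad and height (world z) of dark_box below 0.042 m), for 0.2 s.
At the end, for the whole second after the job is handed in: The dark box lies flat on the riser in the third gap from the brass knob's end, lengthwise (within 0.17 rad), its end within 6 mm of the back wall, at rest (all of step 4 and linear speed of dark_box below 0.01 m/s); the robot touches nothing.
It fails at once if the box is lifted, tipped or dropped off the riser (more than 8 mm or 0.25 rad) (height (world z) of dark_box above 0.046 m or height (world z) of dark_box below 0.028 m or angle between dark_box's own z axis and vertical above 0.25 rad).
It fails at once if a finger touches the rail over a gap beyond the third (((y of brass_knob in the frame of rack above 0 m and contact force between the fingers and rail_4 above 0.3 N) or (y of brass_knob in the frame of rack below 0 m and contact force between the fingers and rail_1 above 0.3 N))).
It fails at once if another thing is moved by more than 15 mm (distance of any of pot, eye_loupe, cream_tin, ring_dish, red_pliers, blue_tin from where it was at the start of the episode above 0.015 m).
It also fails if it takes over 72 s, if anything falls off the work surface, if the arm or the gripper's body presses on something with over 40 N, if the wrist force passes 120 N, or if a joint passes its speed limit or range.

### The arm

A 6-joint arm with a two-finger parallel gripper is mounted at the origin on a cart in front of the work surface, level with it; the furniture and walls round the work are solid. World frame = base frame: x ahead of the robot, y to its left, z up, the work surface at z = 0. Lengths are in m, angles in rad, forces in N, time in s.
With the tool pointing down it reaches from about 0.375 to 0.9 m from the base axis. Payload 3.1 kg.
Tool frame: the origin (TCP) lies at the very end of the fingers, on their centre line; the grasp point (between the pads) lies 19 mm behind it (manip.grasp_offset is the distance from the TCP to the grasp point, in m); x points along the fingers, z is the direction in which the jaws open and shut, and the axes are right-handed (so a half turn about x gives the same grasp; the last joint's range is limited). The gripper opens to 85 mm and grips with 20 to 120 N. Pads are 22 mm wide; open, the fingers measure 114 mm over their backs; the gripper's body (76 mm by 85 mm) begins 54 mm behind the grasp point. The pads swing forward as they close: fully open they stand 13 mm farther back than shut.
Start: joints at [-1.321, 0.527, 1.433, -0, 1.181, -0.178], TCP at [0.26, -0.568, 0.21] pointing down, gripper open.
Joint ranges: [-3.08, 3.08], [-0.75, 2.2], [0.22, 2.44], [-1.43, 4.57], [0, 2.65], [-2.85, 2.85]. Speed limits (rad/s): [2.79, 2.79, 3.14, 3.14, 3.14, 3.14].

### API

Orientations are given as a unit quaternion [x, y, z, w].
In Python, from station import manip gives the robot as it stands.
- The arm moves only by the tool send_rows, never from a script. Its argument "steps" is a list that holds one entry, the list of rows, each a list of 5 numbers: the closure, from 0 (fully open) to 1 (shut), then the shift along the world's x, y, z in m, then the turn about the world's z in rad. A call has 1 to 8 rows; each row is the pose to reach, as a shift and turn from the pose commanded when the call began; what a row does not reach only later rows make up. A row lasts 1/8 s, in which the tool goes at most 62.5 mm and 10.7 degrees, less where a joint would pass 70% of its speed; a pose out of reach is approached as far as the arm can. A call with a gripper value outside its range is refused whole. The fingers move at their own pace and stop on an object; "grip_force" is the grip in N (left out, the last holds). Time passes only in rows, so rows that repeat a pose let the fingers close. It gives the time, the measured TCP pose, the force and the opening at its end, in the units of the state.
- manip.sense(): the state, without advancing time (a new reading comes with each control period).
- manip.snapshot(name): name is "scene" or "top"; returns the picture (400x640x3 uint8, red, green, blue); there is no depth.
- manip.camera_params(name): a dict with "fx", "fy", "cx", "cy" (pixels), "T" (4x4, takes a point from camera to world coordinates). Camera axes: x right, y down, z forward; pixel columns grow to the right and rows downward; lengths in m; the calibration is good to about 2 mm. A picture is of the moment at which its call begins. camera_params takes no time and is no camera call.
- manip.sign_off(): hands the job in, once; it reports no verdict.
The state is a dict: "t": time; "q": joint angles; "qd": joint speeds; "tau": joint torques, N m; "tcp_pos": TCP position; "tool_rot": TCP orientation; "force": force on the tool from outside, world axes, zero at the start; "ft_torque": the same for the moment, N m; "finger_gap": opening from 0.0 (shut) to 1.0 (fully open).
Only numpy, scipy, OpenCV 4.12 (cv2) and the standard library are available. Lean on these libraries where they do the work, as an engineer would, in place of code of your own. Each camera call takes 0.05 s, during which the arm holds its last target.

## Working session

There is one attempt and no reset: what is moved stays moved. The work goes in short steps, Python scripts to look and compute and a tool call to move; the robot and the scene stay as the last step left them, time stands still between calls to the robot, and variables do not carry over. Pictures are saved under pics/ and viewed, and the job is handed in when it is done.

Besides the shell and the picture viewer there is one more tool, called after "Request:" as name(argument=value, ...), one argument or row to a line, values as JSON. send_rows: Moves the arm, as the interface text tells. Its arguments: {"type":"object","properties":{"steps":{"type":"array","items":{"type":"array","items":{"type":"array","items":{"type":"number"}}}},"grip_force":{"type":"number"}},"required":["steps"]}

```bash
mkdir -p pics; python3 - <<'E'
from station import manip
import cv2
for n in ("scene","top"):
    im=manip.snapshot(n); cv2.imwrite(f"pics/{n}0.png",im[:,:,::-1])
    p=manip.camera_params(n); print(n,p["fx"],p["cx"],p["cy"],p["T"])
s=manip.sense(); print(s["t"],s["tcp_pos"],s["tool_rot"],s["finger_gap"],s["force"])
E
```

```text
scene 442.0470577234382 320.3295772331511 199.26685756605252 [[ 0.46432167 -0.5319468   0.70812286 -0.37107798]
 [-0.8854035  -0.25930841  0.38577169 -0.53359777]
 [-0.0215878  -0.80609661 -0.59139007  0.97166009]
 [ 0.          0.          0.          1.        ]]
top 421.9351418481253 319.7570740148877 202.94090559909017 [[-1.32710193e-02 -9.83790217e-01  1.78831455e-01  4.45523894e-01]
 [-9.99911458e-01  1.28820748e-02 -3.33601894e-03  4.82849760e-02]
 [ 9.78222626e-04 -1.78859893e-01 -9.83874068e-01  1.17422992e+00]
 [ 0.00000000e+00  0.00000000e+00  0.00000000e+00  1.00000000e+00]]
0.1 [ 0.25972096 -0.56771615  0.20902872] [ 0.38264673  0.59544103 -0.38170352  0.59441895] 0.9996627677518174 [ 0.21127015  0.82763987 -0.30135181]
```

View pics/scene0.png

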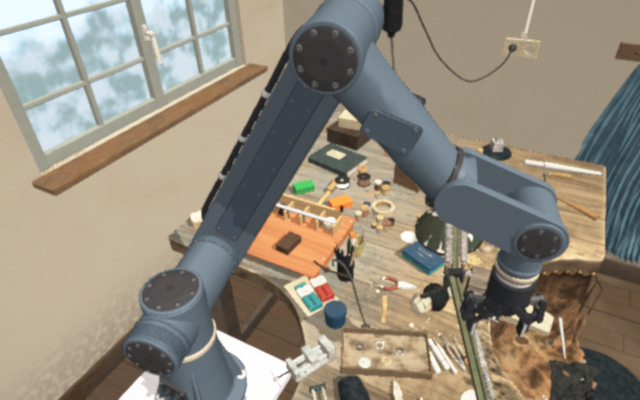

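View pics/top0.png

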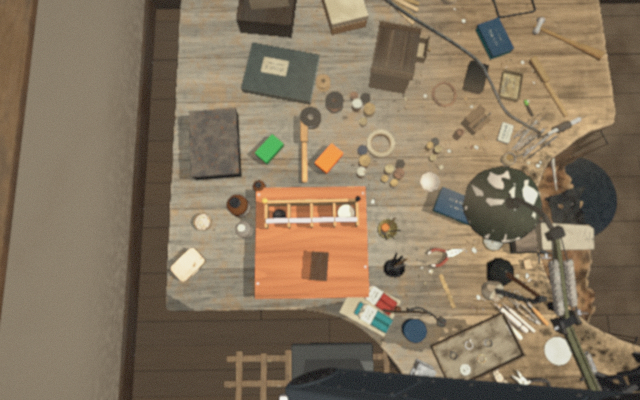

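The top view shows the riser at columns 255-368 and rows 187-298, the rack at rows 198-228, and the dark box near (316,265). I'll zoom in on the knobs.

```bash
python3 - <<'E'
import cv2
im=cv2.imread("pics/top0.png")[180:305,248:378]; cv2.imwrite("pics/topc.png",cv2.resize(im,None,fx=5,fy=4.8,interpolation=cv2.INTER_CUBIC)[:600])
im=cv2.imread("pics/scene0.png")[175:280,240:370]; cv2.imwrite("pics/scc.png",cv2.resize(im,None,fx=5,fy=5,interpolation=cv2.INTER_CUBIC))
E
```

```text
(no output)
```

View pics/topc.png

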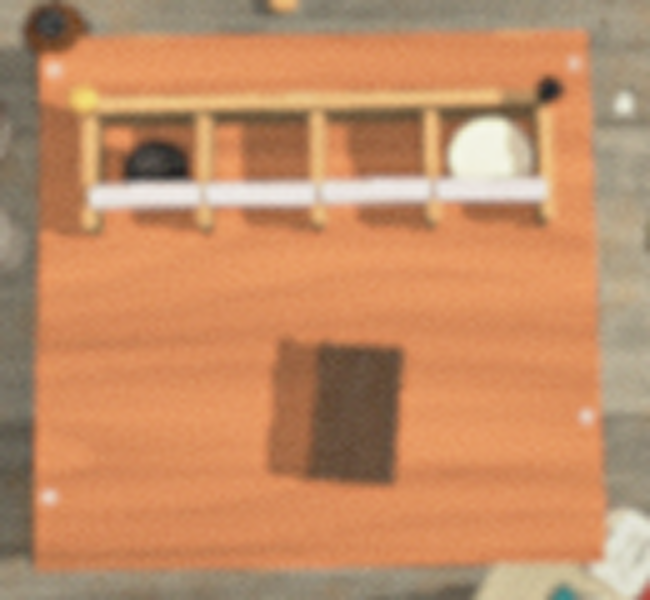

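View pics/scc.png

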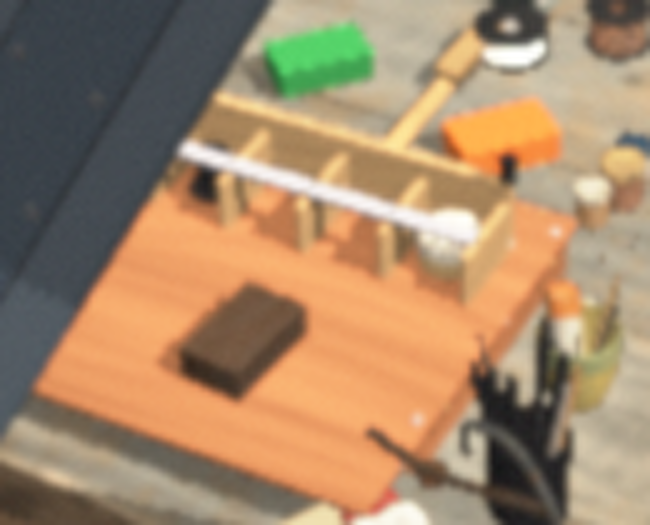

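The brass knob is at the left, at crop pixel (83,98), and the black knob is at the right, at (549,88). The target is therefore rail_3, the gap at y=-30. Next I'll measure the rail and the box.

```bash
cat > h.py <<'E'
import numpy as np, cv2
from station import manip
def ray(n,uv,z):
    p=manip.camera_params(n);T=np.array(p["T"])
    d=T[:3,:3]@np.array([(uv[0]-p["cx"])/p["fx"],(uv[1]-p["cy"])/p["fy"],1.])
    o=T[:3,3]; return o+d*(z-o[2])/d[2]
def proj(n,P):
    p=manip.camera_params(n);T=np.array(p["T"])
    c=T[:3,:3].T@(np.array(P)-T[:3,3]); return c[0]/c[2]*p["fx"]+p["cx"],c[1]/c[2]*p["fy"]+p["cy"]
def big(m):
    k,l,st,c=cv2.connectedComponentsWithStats(m.astype(np.uint8)); i=1+np.argmax(st[1:,4]); return l==i,st[i]
def box(im,n="top",roi=(180,305,250,375)):
    hsv=cv2.cvtColor(im,cv2.COLOR_BGR2HSV)
    m=np.zeros(im.shape[:2],bool);a,b,c,d=roi
    m[a:b,c:d]=(hsv[a:b,c:d,2]<115)
    m2=np.zeros_like(m); m2[228:302,250:375]=m[228:302,250:375]; m,st=big(m2)
    cs,_=cv2.findContours(m.astype(np.uint8),0,1)
    r=cv2.minAreaRect(np.argwhere(m)[:,::-1].astype(np.float32)); return r,st
E
python3 - <<'E'
from h import *
im=cv2.imread("pics/top0.png"); hsv=cv2.cvtColor(im,cv2.COLOR_BGR2HSV)
# rail
m=np.zeros(im.shape[:2],bool); m[212:226,262:362]=((hsv[...,1]<60)&(hsv[...,2]>180))[212:226,262:362]
# restrict away from pot: fit columns 268..330
c=[(x,np.mean(np.where(m[:,x])[0])) for x in range(268,332) if m[:,x].any()]
c=np.array(c); k=np.polyfit(c[:,0],c[:,1],1); print("rail line",k, np.std(c[:,1]-np.polyval(k,c[:,0])))
xs=np.where(m.any(0))[0]; print(xs.min(),xs.max())
L=ray("top",(xs.min()-.5,np.polyval(k,xs.min())),.084); R=ray("top",(xs.max()+.5,np.polyval(k,xs.max())),.084)
print(L,R,np.linalg.norm(L-R)); d=L-R; th=np.arctan2(-d[0],d[1]); print("rack yaw",th)
mid=(L+R)/2; X=np.array([np.cos(th),np.sin(th)]);Y=np.array([-X[1],X[0]])
org=mid[:2]+.023*X; print("rack origin",org)
for y in(90,30,-30,-90): print(y, org-.023*X+y/1000*Y)
for y in (.12,-.12): print("knob px pred",proj("top",[*(org+.026*X+y*Y),.038+.056+.011]))
r,st=box(im); print(r,st)
P=np.array([ray("top",q,.064)[:2] for q in cv2.boxPoints(r)]); print(P,P.mean(0),[np.linalg.norm(P[i]-P[i-1]) for i in range(4)])
print("box rack frame",[( (q-org)@X,(q-org)@Y) for q in [*P,P.mean(0)]])
E
```

```text
rail line [-1.87500000e-02  2.25396875e+02] 0.22567174031101067
266 356
[0.59926849 0.18659961 0.084     ] [ 0.60059268 -0.05070018  0.084     ] 0.23730348482770344
rack yaw 0.0055801683631317885
rack origin [0.62293023 0.06807806]
90 [0.59942837 0.15794832]
30 [0.59976318 0.09794925]
-30 [0.60009799 0.03795019]
-90 [ 0.6004328  -0.02204888]
knob px pred (np.float64(264.03297422415255), np.float64(200.45649171879535))
knob px pred (np.float64(357.07376742195885), np.float64(198.7502340003067))
((318.5655212402344, 265.71380615234375), (15.197322845458984, 26.574554443359375), 4.763641834259033) [310 253  18  27 400]
[[0.44921474 0.07271093]
 [0.517418   0.06631068]
 [0.51360574 0.0267005 ]
 [0.44547816 0.03353531]] [0.48142916 0.04981435] [np.float64(0.03935341513934532), np.float64(0.06850289678205426), np.float64(0.03979321724500691), np.float64(0.0684695691210249)]
box rack frame [(np.float64(-0.17368692795489885), np.float64(0.005602149882749262)), (np.float64(-0.10552045096803218), np.float64(-0.0011785788931092734)), (np.float64(-0.10955368284564902), np.float64(-0.040766874882324194)), (np.float64(-0.17764206372502572), np.float64(-0.03355200933654079)), (np.float64(-0.14160078137340143), np.float64(-0.017473828307306243))]
```

```bash
python3 - <<'E'
from h import *
from scipy.spatial.transform import Rotation as R
s=manip.sense(); M=R.from_quat(s["tool_rot"]).as_matrix(); print(M.round(3)); print("jaw yaw",np.degrees(np.arctan2(M[1,2],M[0,2])))
im=cv2.imread("pics/scene0.png")[180:380,400:600]; cv2.imwrite("pics/lamp.png",cv2.resize(im,None,fx=3,fy=3,interpolation=cv2.INTER_CUBIC))
E
```

```text
[[-0.     0.909  0.416]
 [ 0.002  0.416 -0.909]
 [-1.     0.    -0.002]]
jaw yaw -65.4322822864912
```

View pics/lamp.png

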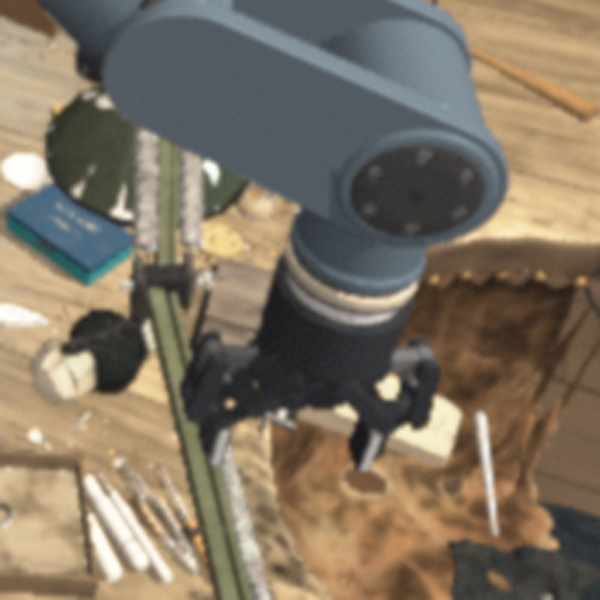

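The lamp's arm passes close beside the gripper on its left. I'll go straight up first and then cross over it.

Request:
send_rows(
  steps=[
    [[0,0,0,0.06,0],[0,0,0,0.12,0],[0,0,0,0.18,0],[0,0,0,0.24,0],[0,0,0,0.3,0],[0,0,0,0.32,0],[0,0,0,0.32,0]],
  ],
)

```text
t: 0.98
tcp_pos: [0.26, -0.5687, 0.5315]
tool_rot: [0.381, 0.594, -0.383, 0.596]
force: [0.2, -0.2, -1.4]
finger_gap: 1.0
```

Request:
send_rows(
  steps=[
    [[1,0.02,0.05,0,0.08],[1,0.045,0.1,0,0.16],[1,0.07,0.15,0,0.24],[1,0.095,0.2,0,0.32],[1,0.115,0.25,0,0.4],[1,0.14,0.3,0,0.48],[1,0.165,0.35,0,0.56],[1,0.19,0.4,0,0.64]],
  ],
)

```text
t: 1.98
tcp_pos: [0.4498, -0.1663, 0.5274]
tool_rot: [0.175, 0.687, -0.174, 0.684]
force: [0.9, 0.1, -0.0]
finger_gap: 0.002
```

Request:
send_rows(
  steps=[
    [[1,0.02,0.05,0,0.08],[1,0.045,0.1,0,0.16],[1,0.07,0.15,0,0.24],[1,0.095,0.2,0,0.32],[1,0.115,0.25,0,0.4],[1,0.14,0.3,0,0.48],[1,0.15,0.325,0,0.5],[1,0.15,0.325,0,0.5]],
  ],
)

```text
t: 2.98
tcp_pos: [0.5997, 0.1585, 0.5261]
tool_rot: [-0.001, 0.709, 0.0, 0.705]
force: [0.4, 0.4, -0.0]
finger_gap: 0.001
```

```bash
python3 - <<'E'
from h import *
from scipy.spatial.transform import Rotation as R
s=manip.sense(); M=R.from_quat(s["tool_rot"]).as_matrix(); print(s["t"],s["tcp_pos"],s["force"],s["finger_gap"],s["q"]); print("jaw yaw",np.degrees(np.arctan2(M[1,2],M[0,2])))
E
```

```text
2.975 [0.59970801 0.15845395 0.52612709] [ 0.35186177  0.3992014  -0.0296904 ] 0.0012040655777104472 [7.83488851e-02 3.55687986e-01 8.85498603e-01 9.81200871e-05
 1.90681162e+00 7.72868128e-02]
jaw yaw 0.0626153114095176
```

Request:
send_rows(
  steps=[
    [[1,0,0,-0.06,0],[1,0,0,-0.12,0],[1,0,0,-0.18,0],[1,0,0,-0.24,0],[1,0,0,-0.3,0],[1,0,0,-0.36,0],[1,0,0,-0.41,0],[1,0,0,-0.42,0]],
  ],
)

```text
t: 3.98
tcp_pos: [0.5956, 0.1551, 0.1057]
tool_rot: [0.001, 0.711, -0.002, 0.703]
force: [-0.2, 0.5, 0.8]
finger_gap: 0.001
```

Request:
send_rows(
  steps=[
    [[1,0,0,0,0],[1,0,0,-0.003,0],[1,0,0,-0.006,0],[1,0,0,-0.008,0]],
  ],
)

```text
t: 4.47
tcp_pos: [0.6004, 0.1567, 0.1029]
tool_rot: [0.001, 0.706, -0.001, 0.708]
force: [-0.9, 0.1, -0.7]
finger_gap: 0.002
```

Request:
send_rows(
  steps=[
    [[1,0,0,-0.004,0],[1,0,0,-0.008,0],[1,0,0,-0.01,0],[1,0,0,-0.01,0]],
  ],
)

```text
t: 4.97
tcp_pos: [0.5997, 0.1566, 0.0915]
tool_rot: [0.001, 0.707, -0.001, 0.707]
force: [-0.0, 1.2, -0.4]
finger_gap: -0.001
```

Request:
send_rows(
  steps=[
    [[1,0,0,-0.002,0],[1,0,0,-0.004,0],[1,0,0,-0.004,0]],
  ],
)

```text
t: 5.35
tcp_pos: [0.5997, 0.1566, 0.0877]
tool_rot: [0.001, 0.707, -0.001, 0.707]
force: [-0.9, 0.5, 0.3]
finger_gap: -0.004
```

Request:
send_rows(
  steps=[
    [[1,0,0,-0.002,0],[1,0,0,-0.004,0],[1,0,0,-0.004,0]],
  ],
)

```text
t: 5.72
tcp_pos: [0.5997, 0.1566, 0.0837]
tool_rot: [0.001, 0.707, -0.001, 0.707]
force: [-0.4, 0.1, -0.2]
finger_gap: -0.001
```

```bash
python3 - <<'E'
from h import *
im=manip.snapshot("top")[:,:,::-1];cv2.imwrite("pics/t1.png",cv2.resize(im[180:305,220:380],None,fx=4.8,fy=4.8,interpolation=cv2.INTER_CUBIC))
im=manip.snapshot("scene")[:,:,::-1];cv2.imwrite("pics/s1.png",cv2.resize(im[150:280,220:380],None,fx=4.6,fy=4.6,interpolation=cv2.INTER_CUBIC))
E
```

```text
(no output)
```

View pics/t1.png

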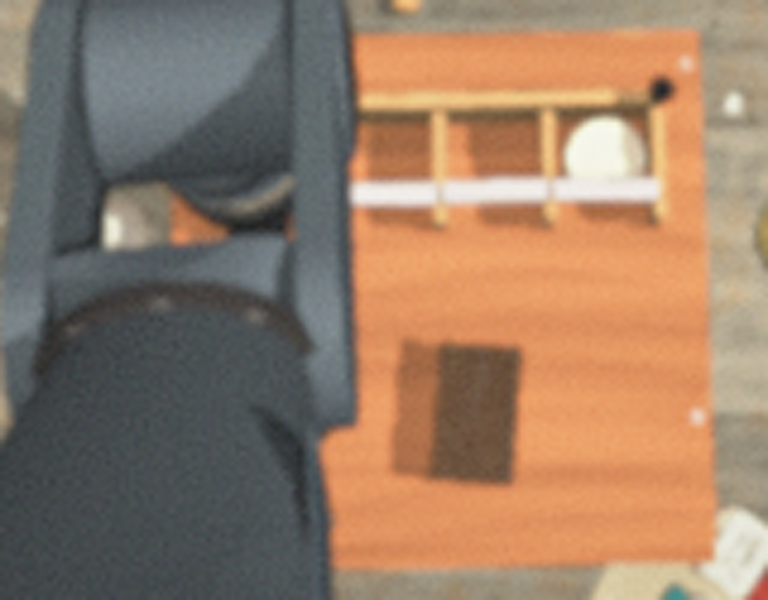

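View pics/s1.png

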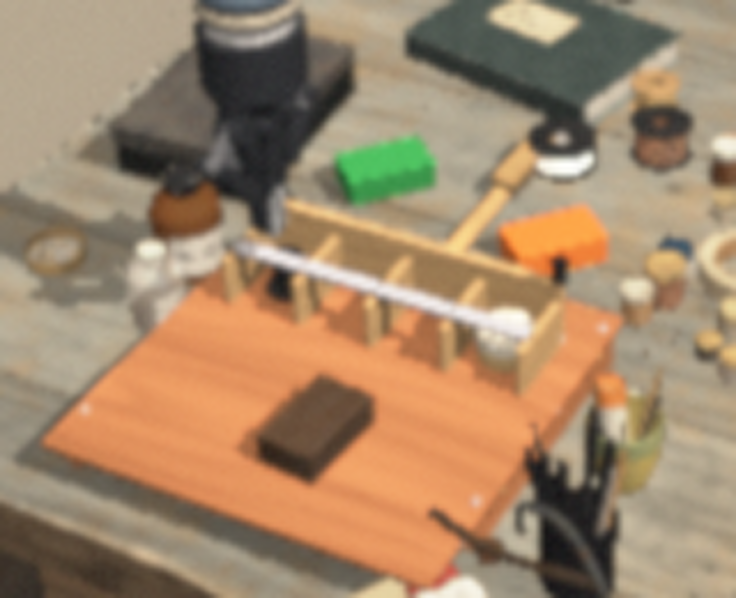

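```bash
python3 - <<'E'
from h import *
c=lambda P:tuple(((np.array(proj("scene",P))-[220,150])*4.6).round())
print("tcp",c(manip.sense()["tcp_pos"]))
for y in(.158,.098,.038,-.022): print(c([.5994+(.158-y)*.0055,y,.084]))
print("back wall L top",c([.645,.19,.094]))
E
```

```text
tcp (np.float64(267.0), np.float64(254.0))
(np.float64(266.0), np.float64(254.0))
(np.float64(337.0), np.float64(276.0))
(np.float64(410.0), np.float64(299.0))
(np.float64(486.0), np.float64(322.0))
back wall L top (np.float64(261.0), np.float64(199.0))
```

The picture agrees with the projection: the tip is over the middle of rail_1, near crop pixel (267,254), just above contact.

Request:
send_rows(
  steps=[
    [[1,0,0,-0.001,0],[1,0,0,-0.002,0],[1,0,0,-0.002,0]],
  ],
)

```text
t: 6.2
tcp_pos: [0.5998, 0.1566, 0.0818]
tool_rot: [0.001, 0.707, -0.001, 0.707]
force: [0.6, 0.8, 0.6]
finger_gap: 0.004
```

Request:
send_rows(
  steps=[
    [[1,0,0,-0.001,0],[1,0,0,-0.002,0],[1,0,0,-0.002,0]],
  ],
)

```text
t: 6.58
tcp_pos: [0.5998, 0.1566, 0.0798]
tool_rot: [0.001, 0.707, -0.001, 0.707]
force: [0.7, -0.4, -0.3]
finger_gap: -0.002
```

```bash
python3 - <<'E'
from h import *
im=manip.snapshot("scene")[:,:,::-1];cv2.imwrite("pics/s2.png",cv2.resize(im[160:225,250:350],None,fx=8,fy=8,interpolation=cv2.INTER_CUBIC))
s=manip.sense();print(s["tcp_pos"],s["force"],s["ft_torque"],s["tau"]); print(proj("scene",s["tcp_pos"]))
E
```

```text
[0.59981068 0.15663275 0.07983102] [ 0.00978958 -0.17479884 -0.38695877] [0.01023993 0.01593921 0.00673959] [-7.77325477e-04 -4.64373207e+01 -1.32777876e+01 -1.33052549e-04
  1.81849744e-03  2.35734152e-07]
(np.float64(278.227261855167), np.float64(206.2672447096927))
```

View pics/s2.png

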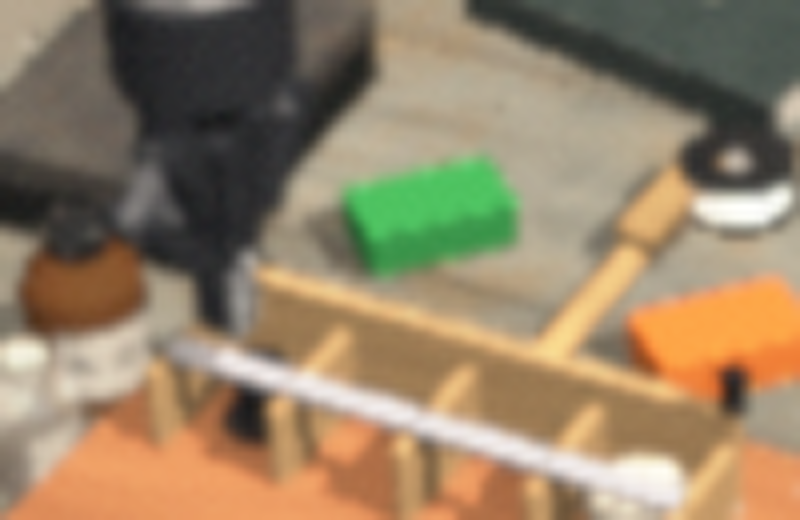

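```bash
python3 - <<'E'
from h import *
a=cv2.imread("pics/top0.png");b=manip.snapshot("scene")[:,:,::-1]
cv2.imwrite("pics/a.png",cv2.resize(a[190:235,255:370],None,fx=6.9,fy=6.9,interpolation=cv2.INTER_NEAREST))
cv2.imwrite("pics/b.png",cv2.resize(b[190:240,260:350],None,fx=8.8,fy=8.8,interpolation=cv2.INTER_NEAREST))
E
```

```text
(no output)
```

View pics/a.png

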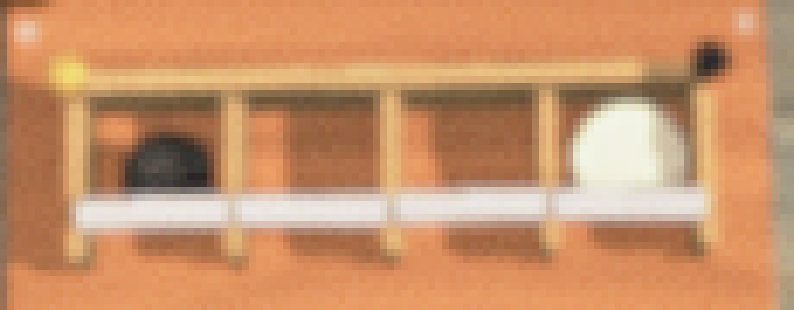

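View pics/b.png

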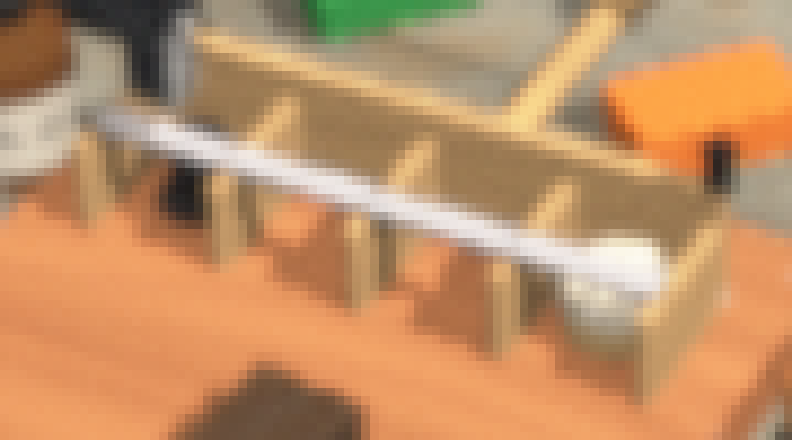

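The finger ends right at the rail's upper edge, and I have no contact at z=0.080. I'll calibrate the tip by looking at it against the plain orange board.

Request:
send_rows(
  steps=[
    [[1,0,0,0.03,0],[1,-0.02,-0.01,0.04,0],[1,-0.06,-0.03,0.04,0],[1,-0.08,-0.04,0.04,0],[1,-0.08,-0.04,0.04,0],[1,-0.08,-0.04,0.04,0]],
  ],
)

```text
t: 7.42
tcp_pos: [0.5217, 0.1168, 0.1203]
tool_rot: [0.001, 0.706, -0.001, 0.708]
force: [0.8, 0.3, 0.0]
finger_gap: 0.003
```

```bash
python3 - <<'E'
from h import *
b=manip.snapshot("scene")[:,:,::-1]
s=manip.sense();u=proj("scene",s["tcp_pos"]);print(s["t"],s["tcp_pos"],u)
x,y=int(u[0]),int(u[1])
cr=b[y-45:y+20,x-35:x+45]; print(x-35,y-45)
cv2.imwrite("pics/s3.png",cv2.resize(cr,None,fx=9,fy=9,interpolation=cv2.INTER_NEAREST))
E
```

```text
7.475 [0.52175678 0.11690155 0.12020986] (np.float64(274.74175636573926), np.float64(212.88816496305148))
239 167
```

View pics/s3.png

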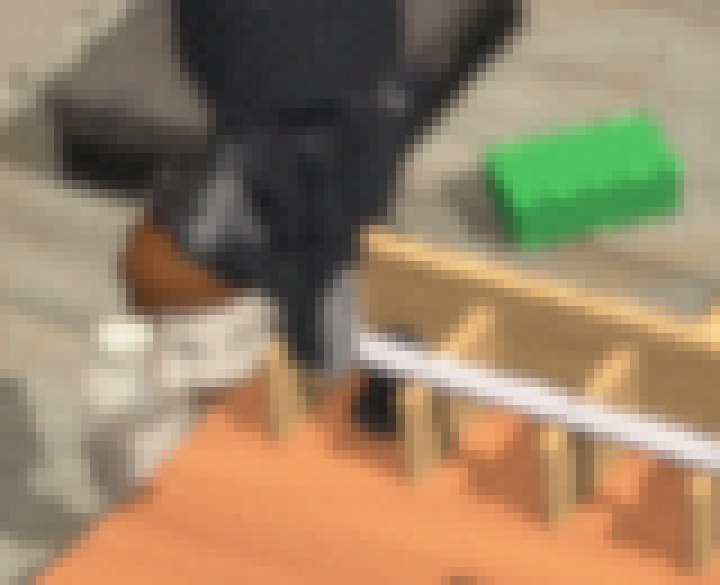

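The tip appears about 4 px (about 13 mm) above the reported TCP. I'll check that by gently touching the empty board here.

Request:
send_rows(
  steps=[
    [[1,0,0,-0.03,0],[1,0,0,-0.06,0],[1,0,0,-0.07,0],[1,0,0,-0.074,0],[1,0,0,-0.078,0],[1,0,0,-0.078,0]],
  ],
)

```text
t: 8.22
tcp_pos: [0.5204, 0.1166, 0.0424]
tool_rot: [0.001, 0.707, -0.001, 0.707]
force: [-0.3, -0.4, 0.5]
finger_gap: -0.001
```

Request:
send_rows(
  steps=[
    [[1,0,0,-0.002,0],[1,0,0,-0.004,0],[1,0,0,-0.004,0]],
  ],
)

```text
t: 8.6
tcp_pos: [0.5198, 0.1166, 0.0379]
tool_rot: [0.001, 0.707, -0.001, 0.707]
force: [-0.1, -0.2, 0.2]
finger_gap: -0.002
```

Request:
send_rows(
  steps=[
    [[1,0,0,-0.002,0],[1,0,0,-0.004,0],[1,0,0,-0.004,0]],
  ],
)

```text
t: 8.98
tcp_pos: [0.5197, 0.1166, 0.0337]
tool_rot: [0.001, 0.707, -0.001, 0.707]
force: [0.5, -0.2, -0.1]
finger_gap: 0.001
```

Request:
send_rows(
  steps=[
    [[1,0,0,-0.002,0],[1,0,0,-0.003,0],[1,0,0,-0.003,0]],
  ],
)

```text
t: 9.35
tcp_pos: [0.5198, 0.1166, 0.0308]
tool_rot: [0.001, 0.707, -0.001, 0.707]
force: [-0.4, -0.2, 0.1]
finger_gap: 0.001
```

Request:
send_rows(
  steps=[
    [[1,0,0,-0.002,0],[1,0,0,-0.003,0],[1,0,0,-0.003,0]],
  ],
)

```text
t: 9.72
tcp_pos: [0.5198, 0.1166, 0.0278]
tool_rot: [0.001, 0.707, -0.001, 0.707]
force: [-0.7, 0.2, -0.1]
finger_gap: 0.001
```

Request:
send_rows(
  steps=[
    [[1,0,0,-0.001,0],[1,0,0,-0.002,0],[1,0,0,-0.002,0]],
  ],
)

```text
t: 10.1
tcp_pos: [0.5198, 0.1166, 0.0258]
tool_rot: [0.001, 0.707, -0.001, 0.707]
force: [-0.1, -0.2, -0.4]
finger_gap: 0.0
```

```bash
python3 - <<'E'
from h import *
b=manip.snapshot("scene")[:,:,::-1]
s=manip.sense();u=proj("scene",s["tcp_pos"]);print(s["t"],s["tcp_pos"],u,s["force"],s["tau"])
x,y=int(u[0]),int(u[1])
cr=b[y-45:y+20,x-35:x+45]; print(x-35,y-45)
cv2.imwrite("pics/s4.png",cv2.resize(cr,None,fx=9,fy=9,interpolation=cv2.INTER_NEAREST))
E
```

```text
10.15 [0.51983463 0.11659219 0.02585607] (np.float64(276.89524262587145), np.float64(236.04428047747277)) [ 0.55713438 -0.31288949  0.76624657] [-1.70432893e-03 -4.16267467e+01 -8.05535942e+00 -2.10185008e-04
  9.01823969e-04 -1.08925093e-05]
241 191
```

View pics/s4.png

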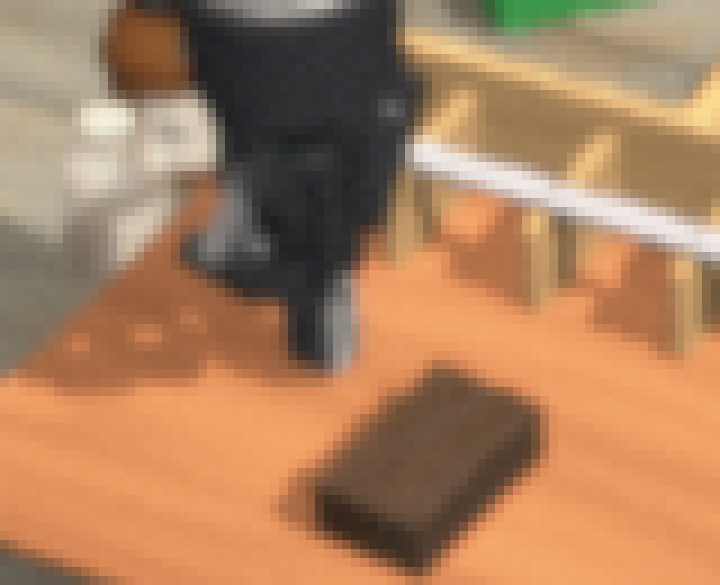

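Request:
send_rows(
  steps=[
    [[1,0,0,-0.001,0],[1,0,0,-0.002,0],[1,0,0,-0.002,0]],
  ],
)

```text
t: 10.52
tcp_pos: [0.5198, 0.1166, 0.0238]
tool_rot: [0.001, 0.707, -0.001, 0.707]
force: [1.5, -0.0, -0.6]
finger_gap: -0.001
```

Request:
send_rows(
  steps=[
    [[1,0,0,-0.001,0],[1,0,0,-0.002,0],[1,0,0,-0.002,0]],
  ],
)

```text
t: 10.9
tcp_pos: [0.5198, 0.1166, 0.0218]
tool_rot: [0.001, 0.707, -0.001, 0.707]
force: [-0.0, -0.5, 0.2]
finger_gap: -0.002
```

Request:
send_rows(
  steps=[
    [[1,0,0,-0.001,0],[1,0,0,-0.002,0],[1,0,0,-0.002,0]],
  ],
)

```text
t: 11.28
tcp_pos: [0.5198, 0.1166, 0.0198]
tool_rot: [0.001, 0.707, -0.001, 0.707]
force: [-0.6, -0.4, 0.2]
finger_gap: 0.002
```

Request:
send_rows(
  steps=[
    [[1,0,0,-0.001,0],[1,0,0,-0.002,0],[1,0,0,-0.002,0]],
  ],
)

```text
t: 11.65
tcp_pos: [0.5198, 0.1166, 0.0178]
tool_rot: [0.001, 0.707, -0.001, 0.707]
force: [-0.3, -1.1, 0.5]
finger_gap: -0.003
```

```bash
python3 - <<'E'
from h import *
print(manip.grasp_offset if hasattr(manip,"grasp_offset") else None)
b=manip.snapshot("scene")[:,:,::-1]
s=manip.sense();u=proj("scene",s["tcp_pos"]);print(s["t"],s["tcp_pos"],u,s["force"],s["q"])
cr=b[190:255,240:320]
cv2.imwrite("pics/s5.png",cv2.resize(cr,None,fx=9,fy=9,interpolation=cv2.INTER_NEAREST))
E
```

```text
0.0187
11.7 [0.51983837 0.1166315  0.01784992] (np.float64(277.0807529846839), np.float64(237.89287238681655)) [-0.80751997  0.30551533 -1.06186113] [ 1.08262579e-02  7.10319162e-01  1.80358092e+00 -1.67470905e-05
  6.27806585e-01  1.27883461e-02]
```

View pics/s5.png

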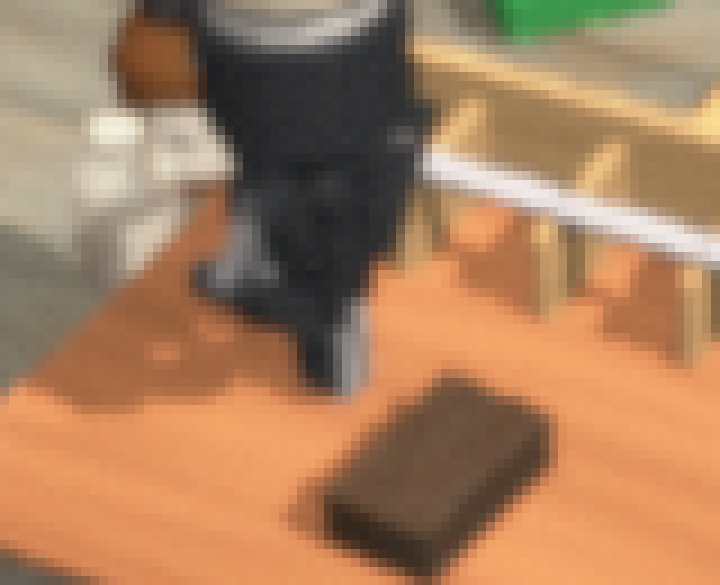

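Request:
send_rows(
  steps=[
    [[1,0,0,-0.002,0],[1,0,0,-0.003,0],[1,0,0,-0.003,0]],
  ],
)

```text
t: 12.08
tcp_pos: [0.5201, 0.1166, 0.0166]
tool_rot: [0.001, 0.707, -0.001, 0.708]
force: [-2.6, 0.3, 13.5]
finger_gap: 0.001
```

Request:
send_rows(
  steps=[
    [[1,0,0,-0.001,0],[1,0,0,-0.002,0],[1,0,0,-0.002,0]],
  ],
)

```text
t: 12.45
tcp_pos: [0.5202, 0.1167, 0.0166]
tool_rot: [0.0, 0.706, -0.001, 0.708]
force: [-5.3, -0.7, 28.1]
finger_gap: 0.001
```

Contact with the board comes at a reported z of 0.0168, so the true tip is about 21 mm above the reported TCP. Its x and y agree. I should meet the rail top at a reported z of about 0.063.

Request:
send_rows(
  steps=[
    [[1,0,0,0.04,0],[1,0.01,0,0.07,0],[1,0.05,0.02,0.07,0],[1,0.08,0.041,0.07,0],[1,0.08,0.041,0.065,0],[1,0.08,0.041,0.058,0],[1,0.08,0.041,0.055,0],[1,0.08,0.041,0.055,0]],
  ],
)

```text
t: 13.45
tcp_pos: [0.5987, 0.1571, 0.0673]
tool_rot: [0.001, 0.708, -0.001, 0.706]
force: [0.0, -0.4, -0.3]
finger_gap: -0.0
```

Request:
send_rows(
  steps=[
    [[1,0,0,-0.002,0],[1,0,0,-0.004,0],[1,0,0,-0.004,0]],
  ],
)

```text
t: 13.82
tcp_pos: [0.5998, 0.1576, 0.0638]
tool_rot: [0.001, 0.707, -0.001, 0.707]
force: [-0.4, 1.1, 0.0]
finger_gap: -0.001
```

Request:
send_rows(
  steps=[
    [[1,0,0,-0.001,0],[1,0,0,-0.002,0],[1,0,0,-0.002,0]],
  ],
)

```text
t: 14.2
tcp_pos: [0.6, 0.1576, 0.0627]
tool_rot: [0.001, 0.707, -0.001, 0.707]
force: [-1.1, -0.3, 5.2]
finger_gap: 0.001
```

Rail_1 is touched with 5 N. Next is rail_2.

Request:
send_rows(
  steps=[
    [[1,0,0,0.01,0],[1,0,-0.03,0.01,0],[1,0,-0.06,0.01,0],[1,0,-0.06,0.006,0],[1,0,-0.06,0.002,0],[1,0,-0.06,0,0],[1,0,-0.06,0,0]],
  ],
)

```text
t: 15.08
tcp_pos: [0.5997, 0.0983, 0.0627]
tool_rot: [-0.0, 0.707, -0.0, 0.707]
force: [-1.6, -1.4, 5.1]
finger_gap: 0.001
```

Request:
send_rows(
  steps=[
    [[1,0,0,0.01,0],[1,0,-0.03,0.01,0],[1,0,-0.056,0.01,0],[1,0,-0.056,0.006,0],[1,0,-0.056,0.002,0],[1,0,-0.056,0,0],[1,0,-0.056,0,0]],
  ],
)

```text
t: 15.95
tcp_pos: [0.5996, 0.0426, 0.0627]
tool_rot: [0.0, 0.707, -0.0, 0.707]
force: [-1.8, -0.2, 5.3]
finger_gap: -0.004
```

All three are touched with about 5 N each. Now I'll move to the box's left side with the fingers half open and the jaw along x.

Request:
send_rows(
  steps=[
    [[1,0,0,0.03,0],[0.6,-0.03,0.01,0.04,0],[0.6,-0.08,0.03,0.04,0],[0.6,-0.118,0.063,0.03,0],[0.6,-0.118,0.063,0,0],[0.6,-0.118,0.063,-0.02,0],[0.6,-0.118,0.063,-0.037,0],[0.6,-0.118,0.063,-0.037,0]],
  ],
)

```text
t: 16.95
tcp_pos: [0.4808, 0.1055, 0.0239]
tool_rot: [0.0, 0.708, -0.0, 0.706]
force: [0.1, -0.3, 0.5]
finger_gap: 0.401
```

```bash
python3 - <<'E'
from h import *
b=manip.snapshot("scene")[:,:,::-1]
s=manip.sense();print(s["t"],s["tcp_pos"],s["force"],s["finger_gap"])
cv2.imwrite("pics/s6.png",cv2.resize(b[190:260,230:320],None,fx=8.5,fy=8.5,interpolation=cv2.INTER_CUBIC))
b=manip.snapshot("top")[:,:,::-1]
cv2.imwrite("pics/t6.png",cv2.resize(b[180:305,220:380],None,fx=4.8,fy=4.8,interpolation=cv2.INTER_CUBIC))
E
```

```text
17.0 [0.48138515 0.10534032 0.02454837] [0.5887255  0.08546668 0.84389872] 0.40083800776259026
```

View pics/s6.png

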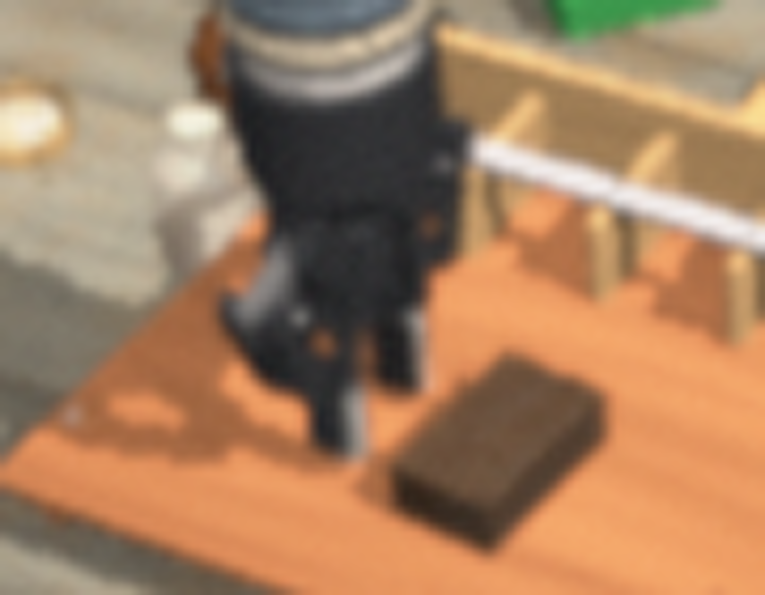

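View pics/t6.png

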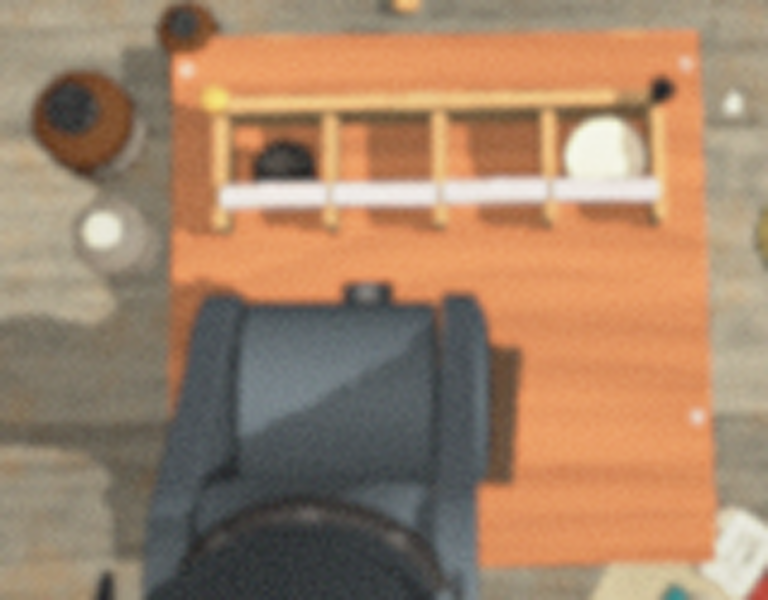

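The two fingertips stand beside the box with a clear gap. I'll push slowly in -y to square it up.

Request:
send_rows(
  steps=[
    [[0.6,0,-0.005,0,0],[0.6,0,-0.01,0,0],[0.6,0,-0.014,0,0],[0.6,0,-0.017,0,0],[0.6,0,-0.02,0,0],[0.6,0,-0.023,0,0],[0.6,0,-0.026,0,0],[0.6,0,-0.026,0,0]],
  ],
)

```text
t: 18.05
tcp_pos: [0.4821, 0.0783, 0.0249]
tool_rot: [0.001, 0.707, -0.001, 0.707]
force: [0.4, 0.6, -0.0]
finger_gap: 0.402
```

Request:
send_rows(
  steps=[
    [[0.6,0,-0.002,0,0.005],[0.6,0,-0.004,0,0.005],[0.6,0,-0.006,0,0.005],[0.6,0,-0.0075,0,0.005],[0.6,0,-0.0075,0,0.005]],
  ],
)

```text
t: 18.68
tcp_pos: [0.4819, 0.0709, 0.0249]
tool_rot: [-0.001, 0.707, 0.001, 0.707]
force: [-0.5, 0.1, 0.2]
finger_gap: 0.398
```

```bash
python3 - <<'E'
from h import *
b=manip.snapshot("scene")[:,:,::-1]
s=manip.sense();print(s["t"],s["tcp_pos"],s["force"],s["finger_gap"])
cv2.imwrite("pics/s7.png",cv2.resize(b[190:260,240:330],None,fx=8.5,fy=8.5,interpolation=cv2.INTER_CUBIC))
E
```

```text
18.725 [0.48196041 0.07091356 0.02492318] [-0.85088453  0.36695528  0.6834071 ] 0.39809580581595755
```

View pics/s7.png

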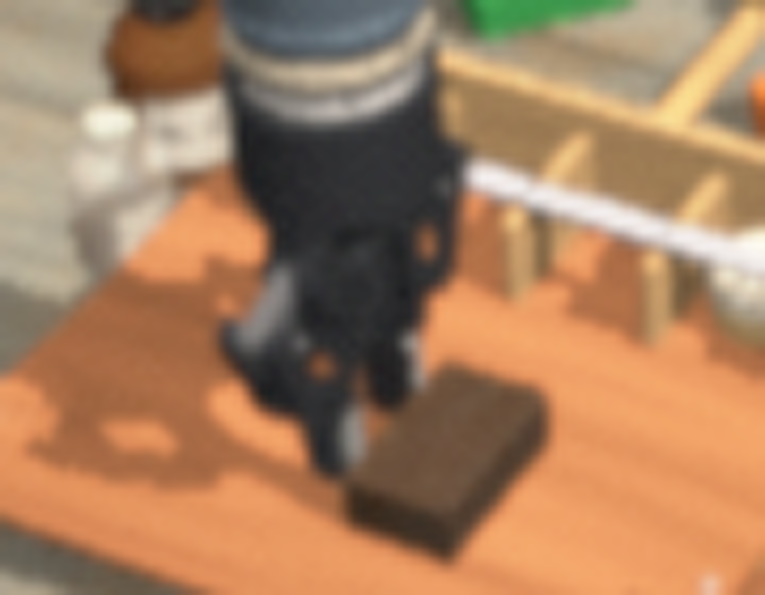

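Request:
send_rows(
  steps=[
    [[0.6,0,0.02,0,0],[0.6,0,0.04,0.03,0],[0.6,-0.03,0.08,0.06,-0.18],[0.6,-0.05,0.12,0.08,-0.36],[0.6,-0.07,0.14,0.08,-0.54],[0.6,-0.07,0.14,0.08,-0.72],[0.6,-0.07,0.14,0.08,-0.9],[0.6,-0.07,0.14,0.08,-1.08]],
  ],
)

```text
t: 19.73
tcp_pos: [0.4117, 0.2112, 0.105]
tool_rot: [0.364, 0.606, -0.364, 0.606]
force: [0.3, -0.3, 0.3]
finger_gap: 0.398
```

```bash
cat >> h.py <<'E'
TH=.0056;X=np.array([np.cos(TH),np.sin(TH)]);Y=np.array([-X[1],X[0]]);ORG=np.array([.62293,.06808])
def boxrack(im):
    r,st=box(im); P=np.array([ray("top",q,.064)[:2] for q in cv2.boxPoints(r)])
    e=[P[1]-P[0],P[2]-P[1]]; e=max(e,key=np.linalg.norm); a=np.arctan2(e[1],e[0]); a=(a+np.pi/2)%np.pi-np.pi/2
    d=P.mean(0)-ORG; return P.mean(0),(d@X,d@Y),a-TH,st,r
E
python3 - <<'E'
from h import *
im=manip.snapshot("top")[:,:,::-1];cv2.imwrite("pics/t7full.png",im)
cv2.imwrite("pics/t7.png",cv2.resize(im[180:305,248:378],None,fx=4.8,fy=4.8,interpolation=cv2.INTER_CUBIC))
print(*boxrack(cv2.imread("pics/top0.png")),sep="\n");print(*boxrack(im),sep="\n"); s=manip.sense();print(s["t"],s["tcp_pos"])
E
```

```text
[0.48142916 0.04981435]
(np.float64(-0.14160091054264606), np.float64(-0.01747295919801307))
-0.0991667446491657
[310 253  18  27 400]
((318.5655212402344, 265.71380615234375), (15.197322845458984, 26.574554443359375), 4.763641834259033)
[0.48309183 0.03694923]
(np.float64(-0.14001030867043304), np.float64(-0.030347190273068633))
-0.023637421848720926
[316 252  16  27 410]
((323.5, 265.0), (26.0, 15.0), 90.0)
19.775 [0.4117575  0.2111526  0.10499688]
```

View pics/t7.png

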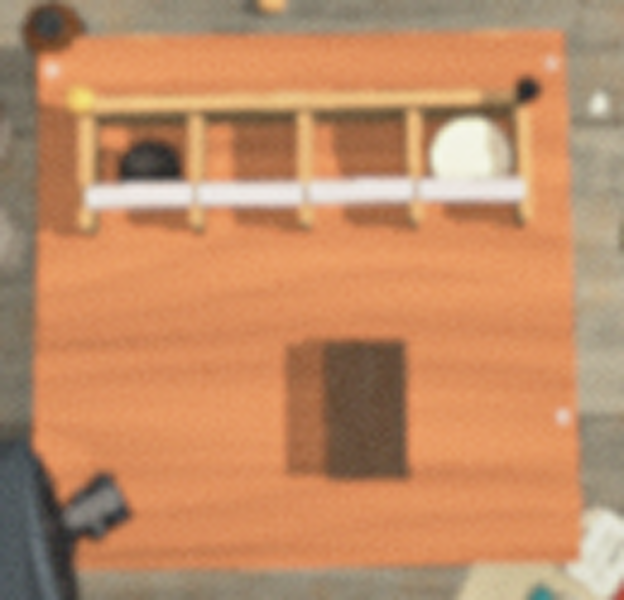

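The box is now squared, at rack y = -30 mm. Next I'll go behind it, finish the turn, and close to about a 24 mm gap.

Request:
send_rows(
  steps=[
    [[0.72,0,-0.03,0,-0.18],[0.72,0,-0.08,0,-0.36],[0.72,0,-0.13,0,-0.49],[0.72,0,-0.174,0,-0.49],[0.72,0,-0.174,-0.03,-0.49],[0.72,0,-0.174,-0.06,-0.49],[0.72,0,-0.174,-0.08,-0.49],[0.72,0,-0.174,-0.08,-0.49]],
  ],
)

```text
t: 20.78
tcp_pos: [0.411, 0.0371, 0.0239]
tool_rot: [0.498, 0.502, -0.499, 0.5]
force: [0.6, -0.3, 0.5]
finger_gap: 0.281
```

```bash
python3 - <<'E'
from h import *
from scipy.spatial.transform import Rotation as R
s=manip.sense(); M=R.from_quat(s["tool_rot"]).as_matrix(); print(s["t"],s["tcp_pos"],s["force"],s["finger_gap"],np.arctan2(M[1,2],M[0,2])+np.pi/2)
b=manip.snapshot("scene")[:,:,::-1]
cv2.imwrite("pics/s8.png",cv2.resize(b[190:270,230:330],None,fx=7.5,fy=7.5,interpolation=cv2.INTER_CUBIC))
E
```

```text
20.775 [0.41103293 0.03709051 0.02392457] [ 0.57516435 -0.30358643  0.47670799] 0.280654888315379 0.005386882433684015
```

View pics/s8.png

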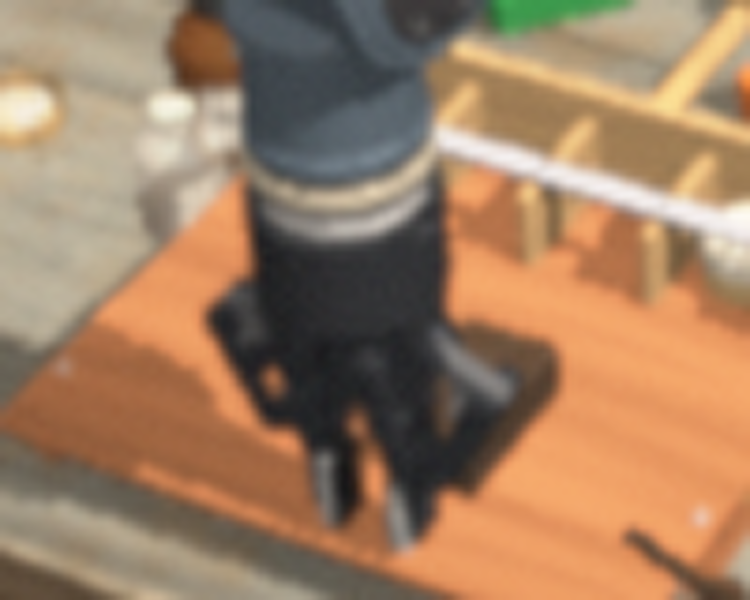

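Request:
send_rows(
  steps=[
    [[0.72,0.01,0,0.004,0],[0.72,0.018,0,0.004,0],[0.72,0.025,0,0.004,0],[0.72,0.032,0,0.004,0],[0.72,0.04,0,0.004,0],[0.72,0.048,0,0.004,0],[0.72,0.056,0,0.004,0],[0.72,0.064,0,0.004,0]],
  ],
)

```text
t: 21.82
tcp_pos: [0.4764, 0.0371, 0.0288]
tool_rot: [0.499, 0.501, -0.499, 0.501]
force: [-1.5, -0.4, 1.4]
finger_gap: 0.276
```

Request:
send_rows(
  steps=[
    [[0.72,0.007,0,0,0],[0.72,0.014,0,0,0],[0.72,0.021,0,0,0],[0.72,0.026,0,0,0],[0.72,0.026,0,0,0]],
  ],
)

```text
t: 22.45
tcp_pos: [0.503, 0.037, 0.029]
tool_rot: [0.499, 0.5, -0.499, 0.501]
force: [-0.4, 0.0, -0.0]
finger_gap: 0.283
```

```bash
python3 - <<'E'
from h import *
s=manip.sense(); print(s["t"],s["tcp_pos"],s["force"],s["finger_gap"])
b=manip.snapshot("scene")[:,:,::-1]
cv2.imwrite("pics/s9.png",cv2.resize(b[180:260,250:350],None,fx=7.5,fy=7.5,interpolation=cv2.INTER_CUBIC))
b=manip.snapshot("top")[:,:,::-1]
cv2.imwrite("pics/t9.png",cv2.resize(b[180:305,248:378],None,fx=4.8,fy=4.8,interpolation=cv2.INTER_CUBIC))
E
```

```text
22.45 [0.50303802 0.03698988 0.02900138] [-0.37208522  0.01684694 -0.00960583] 0.28320440850559453
```

View pics/s9.png

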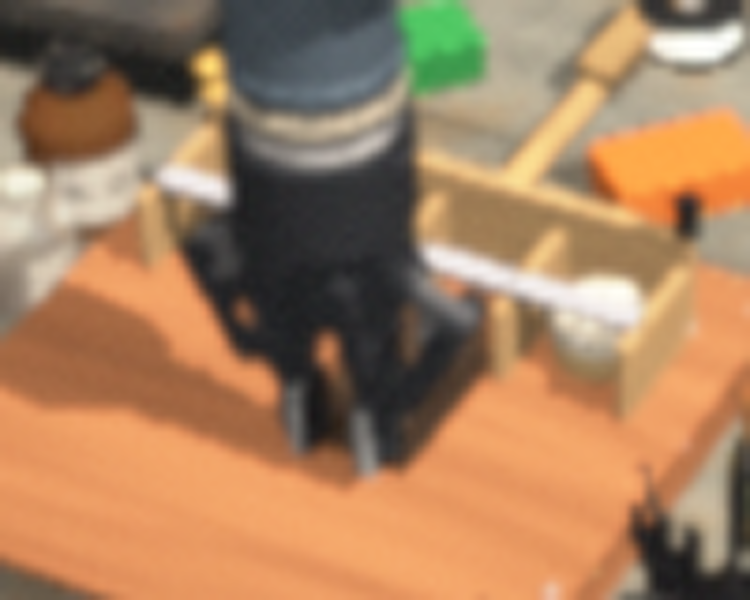

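View pics/t9.png

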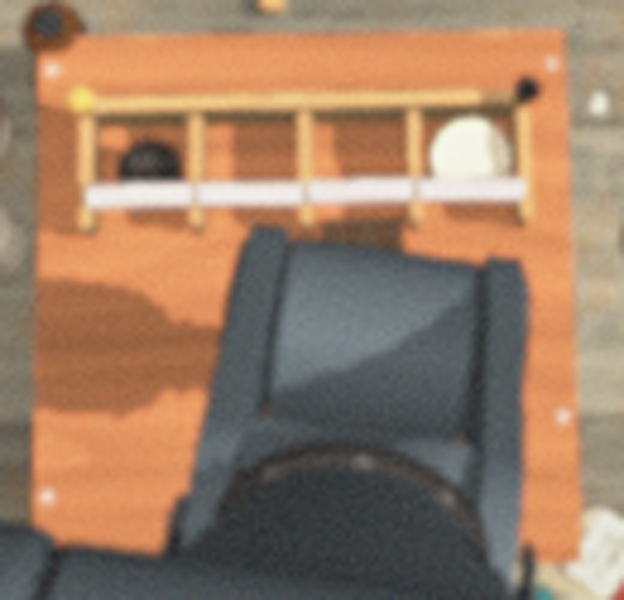

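The box front is just entering gap 3, spanning columns 325-405 between the dividers at 307 and 415, so it is centred. I'll keep pushing.

Request:
send_rows(
  steps=[
    [[0.72,0.006,0,0,0],[0.72,0.012,0,0,0],[0.72,0.018,0,0,0],[0.72,0.024,0,0,0],[0.72,0.03,0,0,0],[0.72,0.036,0,0,0],[0.72,0.042,0,0,0],[0.72,0.046,0,0,0]],
  ],
)

```text
t: 23.55
tcp_pos: [0.5484, 0.0371, 0.0289]
tool_rot: [0.499, 0.501, -0.499, 0.501]
force: [-1.5, -0.2, 1.7]
finger_gap: 0.277
```

Request:
send_rows(
  steps=[
    [[0.72,0.002,0,0,0],[0.72,0.004,0,0,0],[0.72,0.006,0,0,0],[0.72,0.006,0,0,0]],
  ],
)

```text
t: 24.05
tcp_pos: [0.5544, 0.0371, 0.0289]
tool_rot: [0.499, 0.501, -0.499, 0.501]
force: [-0.5, -0.2, -0.5]
finger_gap: 0.279
```

Request:
send_rows(
  steps=[
    [[0.72,0.002,0,0,0],[0.72,0.004,0,0,0],[0.72,0.004,0,0,0]],
  ],
)

```text
t: 24.42
tcp_pos: [0.5586, 0.0371, 0.0289]
tool_rot: [0.499, 0.501, -0.499, 0.501]
force: [-0.9, 0.0, -0.9]
finger_gap: 0.277
```

Request:
send_rows(
  steps=[
    [[0.72,0.001,0,0,0],[0.72,0.002,0,0,0],[0.72,0.002,0,0,0]],
  ],
)

```text
t: 24.8
tcp_pos: [0.5601, 0.0372, 0.0289]
tool_rot: [0.499, 0.501, -0.499, 0.501]
force: [-1.0, 0.6, 1.0]
finger_gap: 0.28
```

Request:
send_rows(
  steps=[
    [[0.72,0.001,0,0,0],[0.72,0.002,0,0,0],[0.72,0.002,0,0,0]],
  ],
)

```text
t: 25.18
tcp_pos: [0.5606, 0.0372, 0.0288]
tool_rot: [0.498, 0.502, -0.5, 0.5]
force: [-5.2, -0.9, 2.9]
finger_gap: 0.278
```

```bash
python3 - <<'E'
from h import *
s=manip.sense(); print(s["t"],s["tcp_pos"],s["force"],s["finger_gap"])
b=manip.snapshot("scene")[:,:,::-1]
cv2.imwrite("pics/s10.png",cv2.resize(b[180:250,250:350],None,fx=7.5,fy=7.5,interpolation=cv2.INTER_CUBIC))
E
```

```text
25.175 [0.56055743 0.03719514 0.02881238] [-5.21207993 -0.85818879  2.88814492] 0.27764625098004747
```

View pics/s10.png

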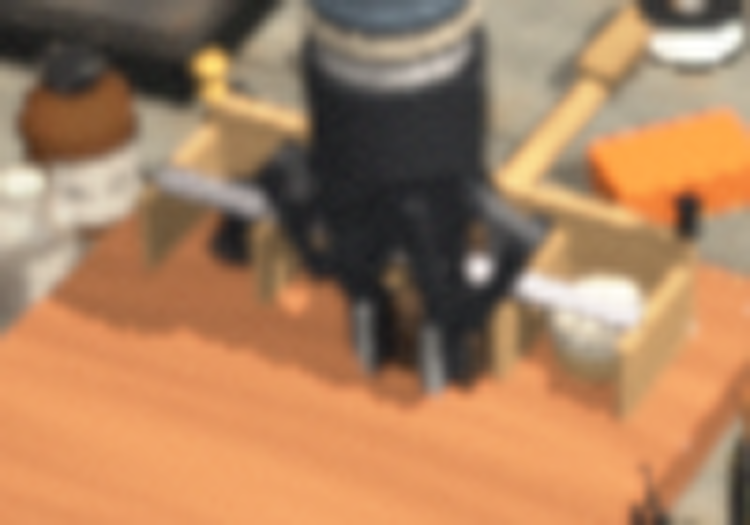

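The force rises at x=0.5606, about where I expected the wall (0.559). I'll press a little more to confirm, then back off.

Request:
send_rows(
  steps=[
    [[0.72,0.001,0,0,0],[0.72,0.001,0,0,0]],
  ],
)

```text
t: 25.48
tcp_pos: [0.5605, 0.0372, 0.0288]
tool_rot: [0.498, 0.502, -0.5, 0.5]
force: [-5.9, -1.1, 4.7]
finger_gap: 0.283
```

Request:
send_rows(
  steps=[
    [[0.72,-0.01,0,0,0],[0.72,-0.03,0,0,0],[0.72,-0.06,0,0.02,0],[0.72,-0.1,0.05,0.07,0],[0.72,-0.12,0.1,0.12,0],[0.72,-0.12,0.16,0.14,0],[0.72,-0.12,0.2,0.14,0],[0.72,-0.12,0.2,0.14,0]],
  ],
)

```text
t: 26.48
tcp_pos: [0.4445, 0.2415, 0.1706]
tool_rot: [0.5, 0.501, -0.495, 0.504]
force: [0.3, 0.2, -1.5]
finger_gap: 0.279
```

```bash
python3 - <<'E'
from h import *
s=manip.sense(); print(s["t"],s["tcp_pos"],s["force"])
b=manip.snapshot("scene")[:,:,::-1]
cv2.imwrite("pics/s11.png",cv2.resize(b[180:250,250:350],None,fx=7.5,fy=7.5,interpolation=cv2.INTER_CUBIC))
b=manip.snapshot("top")[:,:,::-1]; cv2.imwrite("pics/t11f.png",b)
cv2.imwrite("pics/t11.png",cv2.resize(b[190:240,255:370],None,fx=6.9,fy=6.9,interpolation=cv2.INTER_CUBIC))
# predicted rear top edge / box corners when home
for dx in (-.0155-.0375,):
  for dy in (-.0525,-.0075): 
    P=ORG+dx*X+dy*Y; u=np.array(proj("top",[*P,.064])); print(u,(u-[255,190])*6.9)
E
```

```text
26.475 [0.44445758 0.24149724 0.17064294] [ 0.26301435  0.15959896 -1.48051177]
[331.20956994 231.5071378 ] [525.84603259 286.3992508 ]
[314.17884361 231.82544654] [408.33402094 288.59558112]
```

View pics/s11.png

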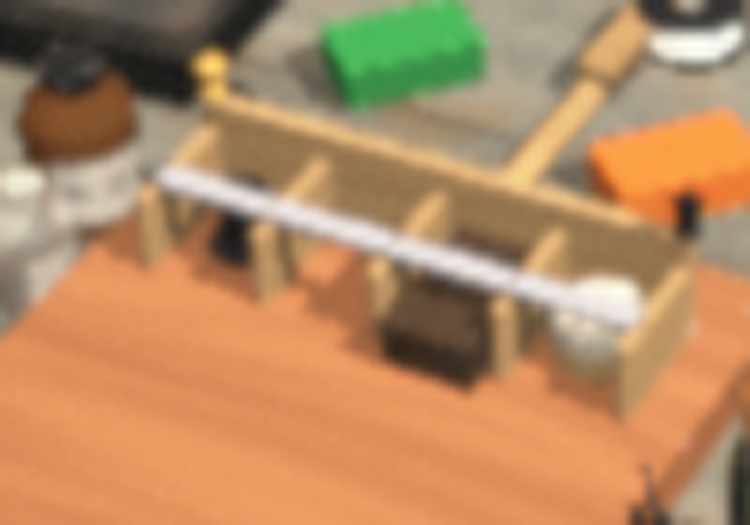

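View pics/t11.png

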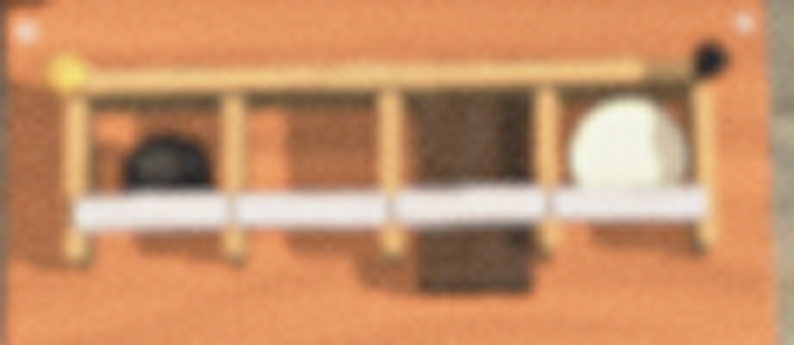

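The box lies in gap 3, with its rear edge at crop row 290 against a predicted 288 for home. That is within 1 mm. The loupe, the pot and the other things nearby have not moved, and the arm is clear, so I'm handing in.

```bash
python3 - <<'E'
from station import manip
print(manip.sign_off(), manip.sense()["t"])
E
```

```text
the job is handed in; nothing more can be done
the job is handed in; nothing more can be done
```

The dark box is in the third gap from the brass knob, against the back wall as far as I can measure. I handed the job in at about 26.5 s; no verdict was reported.

**What I did:** The brass knob is at the rack's left end. I tapped rail_1, rail_2 and rail_3 in turn, with about 5 N on each and none on rail_4. I then squared the box by pushing its left side with two fingertips, pushed its rear end under the rail until it stopped, and moved clear.

**Last checks:**
- **Depth:** the push stalled at about 6 N with the TCP at x = 0.5605; I expected the wall at about 0.559. In the top view the rear edge is about 1 mm from its predicted home position.
- **Position across the gap:** the box sits about 3 mm right of the gap's centre, at rack y of about -33 mm, which is within the -20 to -40 mm limit. It looks straight and flat.
- **Other things:** the pot and loupe stand where they were. The other loose things were never approached, but I did not re-measure them.

**What disagreed:** the fingertips turned out to be about 21 mm higher than the reported TCP, so my first descent over rail_1 made no contact. I found this by touching the empty board with up to 28 N, and corrected for it before the taps that counted.

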